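# Index the prosthetic foot to the marker

### The job

A prosthetic foot is bolted to an indexing swivel stand that is locked by a spring plunger with a T-handle. Pull the plunger up and twist it so that it stays out by itself when you let go; then, with it still out, turn the foot by the square steel adapter on its ankle (taking a fresh hold on the other faces where needed) until its toes point at the pointed steel marker post. Finally take the T-handle again, twist it back so that the plunger drops fully home in the notch there and locks the stand, and leave everything else on the bench where it is.

Things in the scene. Friction and masses are not known exactly. Their poses are not given: they have to be found in the camera images.
- plunger_lift (a joint): lift of the spring plunger (upright pin), m: 0 = home in a rim notch, stand locked; 0.028 = stop. Spring pulls down 6 N at 0, 9 N at 0.021. Below 0.021 its cross pin is in the collar's slot and it cannot twist; raised to about 0.025 it can, and then rests on the collar at 0.021, clear of the turntable. Beside a notch the pin stops at about 0.017; its round nose pulls in from 0.035 rad off.
- plunger_twist (a joint): twist of the T-handle, rad, positive anticlockwise seen from above: 0 = as found (cross pin in line with its slot; it stops there at -0.05), 1.3 = the other stop. Turned beyond about 0.6 it rests safely on the collar's top; friction holds it where it is left.
- handle_grip (a point): centre of the plunger's black T-handle: a bar 60 mm long along this point's own x, 14 mm thick along y, 24 mm high along z (up), on a 10 mm stem on the plunger's upright axis, about which it twists. 124 mm above the bench when home, 145 mm held out. The dark slotted collar below it ends 88 mm above the bench. 128 mm from the turntable's axis.
- swivel (a joint): angle of the turntable with the foot, rad, positive anticlockwise seen from above, 0 as found (toes towards the plunger). The plunger goes home at whole multiples of pi/3 (six rim notches), with 0.015 rad of play. Stops at -3.6 and 3.6. It stays where it is left; turning it takes about 0.15 N m with the plunger out.
- adapter_grip (a point): on the turntable's upright axis, middle of the square steel adapter block on the ankle, 130 mm above the bench. Block 36 mm square (faces square to this point's x and y), 44 mm high; its top is at 147 mm, with an 8 mm pyramid above; below 104 mm is the skin-coloured foot (150 mm long, 62 mm wide). Its y points to the toes.
- toe_tip (a point): the tip of the toes, 100 mm from the turntable's axis, 58 mm above the bench.
- marker_tip (a point): top of the marker post: a plain steel post 16 mm thick with a pointed top, 105 mm high, on a round foot of 56 mm diameter, fixed to the bench 195 mm from the turntable's axis, in line with one of the notch directions (2, 3 or 4 steps of pi/3 from where the toes start).
- stand: indexing stand, fixed to the bench; origin on the bench under the turntable's axis, its y towards the plunger. Aluminium turntable 286 mm in diameter with six rim notches, its top 48 mm above the bench; the plunger's grey bracket stands at its edge.
- glue: bystander: white plastic glue bottle, 52 mm diameter, 120 mm high; origin on its underside
- dish: bystander: small open glass pot, 60 mm diameter, 55 mm high; origin on its underside
- screwdriver: bystander: screwdriver lying on the bench; origin on its underside
- hammer: bystander: hammer lying on the bench; origin on its underside
- tape: bystander: roll of yellow tape lying flat, 96 mm diameter, 35 mm high; origin on its underside
- mug: bystander: paper-white cup, 72 mm diameter, 90 mm high; origin on its underside
- pylon: bystander: aluminium pylon tube 30 mm diameter with a clamp at one end, 150 mm long, lying on the bench; origin on its underside
There are look-alikes about, which are no part of the job. Leave any orange or purple look-alike of the part that bears marker_tip alone.

How it is judged:
By the outcome, as a careful person would: the job done as asked, in the order asked, and still so for the second after the job is handed in, with the robot touching nothing.
It also fails if it takes over 72 s, if anything falls off the work surface, if the arm or the gripper's body presses on something with over 40 N, if the wrist force passes 120 N, or if a joint passes its speed limit or range.

### The arm

A 6-joint arm with a two-finger parallel gripper is mounted at the origin on the work surface. World frame = base frame: x ahead of the robot, y to its left, z up, the work surface at z = 0. Lengths are in m, angles in rad, forces in N, time in s.
With the tool pointing down it reaches from about 0.325 to 0.9 m from the base axis. Payload 3.5 kg.
Tool frame: the origin (TCP) lies at the very end of the fingers, on their centre line; the grasp point (between the pads) lies 19 mm behind it; z points along the fingers, y is the line along which they close (so a half turn about z gives the same grasp; the last joint's range is limited). The gripper opens to 85 mm and grips with 20 to 120 N. Pads are 22 mm wide; open, the fingers measure 114 mm over their backs; the gripper's body (76 mm by 85 mm) begins 54 mm behind the grasp point. The pads swing forward as they close: fully open they stand 13 mm farther back than shut.
Start: joints at [1.016, 0.276, -0.026, 1.268, 0, 1.467], TCP at [0.273, 0.562, 0.231] pointing down, gripper open.
Joint ranges: [-3.12, 3.12], [-0.85, 1.88], [-1.08, 1.24], [-1.95, 2.15], [-1.57, 1.53], [-3.14, 3.14]. Speed limits (rad/s): [2.57, 2.57, 3.14, 3.14, 3.14, 3.14].

### API

Orientations are given as a unit quaternion [w, x, y, z].
In Python, from station import ctrl gives the robot as it stands.
- The arm moves only by the tool carry_out, never from a script. Its argument "increments" is a list of rows, each a list of 7 numbers: the opening, from 0 (shut) to 1 (fully open), then the shift along the tool's x, y, z each as a share of 0.025 m, from -1 to 1, then the turn, a rotation vector about the tool's x, y, z each as a share of 5 degrees, from -1 to 1. In form: [[fingers, dx, dy, dz, wx, wy, wz], ...]. A call has 1 to 20 rows; each row shifts and turns the commanded pose from where the row before left it, along the tool's axes as they then stand; what a row does not reach is not made up. A row lasts 1/10 s, in which the tool goes at most 50 mm and 8.59 degrees, less where a joint would pass 70% of its speed; a pose out of reach is approached as far as the arm can. A call with a number of a shift or a turn outside -1 to 1 is refused whole. A call with a gripper value outside its range is refused whole. The fingers move at their own pace and stop on an object; "newtons" is the grip in N (left out, the last holds). Time passes only in rows, so rows that do not move let the fingers close. It gives the time, the measured TCP pose, the force, the opening and the grip force at its end, in the units of the state.
- ctrl.read_state(): the state, without advancing time (a new reading comes with each control period).
- ctrl.capture(name): name is "side" or "top"; returns the picture (400x640x3 uint8, red, green, blue); there is no depth.
- ctrl.camera_info(name): a dict with "fx", "fy", "cx", "cy" (pixels), "dist_coeffs" ([k1, k2, p1, p2, k3] as OpenCV has them; the pictures are not rectified), "eye" and "rotation" of the camera in the world. Camera axes: x right, y up, looking along -z (the intrinsics and any distortion apply to the point x, -y, -z); pixel columns grow to the right and rows downward; lengths in m; the calibration is good to about 2 mm. A picture is of the moment at which its call begins. camera_info takes no time and is no camera call.
- ctrl.sign_off(): hands the job in; it is judged then, once.
The state is a dict: "t": time; "q": joint angles; "joint_vel": joint speeds; "joint_efforts": joint torques, N m; "tool_pos": TCP position; "tcp_rot": TCP orientation; "force": force on the tool from outside, world axes, zero at the start; "moment": the same for the moment, N m; "gripper_width": finger opening in m; "grasp_force": force on a finger pad.
Only numpy, scipy, OpenCV 4.12 (cv2) and the standard library are available. Lean on these libraries where they do the work, as an engineer would, in place of code of your own. Each camera call takes 0.05 s, during which the arm holds its last target. There are 200 camera calls.

## Working session

There is one attempt and no reset: what is moved stays moved. The work goes in short steps, Python scripts to look and compute and a tool call to move; the robot and the scene stay as the last step left them, time stands still between calls to the robot, and variables do not carry over. Pictures are saved under pics/ and viewed, at most 10 in all, crops included, and the job is handed in when it is done.

Besides the shell and the picture viewer there is one more tool, called after "Request:" in YAML: its name, and indented under it one key for each argument. carry_out: Moves the arm, as the interface text tells. Shift numbers are shares of 0.025 m and turn numbers shares of 5 degrees, none past 1 either way. Its arguments: {"type":"object","properties":{"increments":{"type":"array","items":{"type":"array","items":{"type":"number"}}},"newtons":{"type":"number"}},"required":["increments"]}

```bash
mkdir -p pics; ls; python3 - <<'E'
from station import ctrl
import cv2,numpy as np
for n in("top","side"):
    cv2.imwrite(f"pics/{n}0.png",ctrl.capture(n)[:,:,::-1]); print(n,ctrl.camera_info(n))
s=ctrl.read_state();print(s)
E
```

```text
pics
top {'fx': 393.81529330005054, 'fy': 393.81529330005054, 'cx': 320.3716373057919, 'cy': 198.79235961475806, 'dist_coeffs': array([-0.09964125,  0.        ,  0.        ,  0.        ,  0.        ]), 'eye': array([ 0.48215537, -0.01364776,  1.26948066]), 'rotation': array([ 0.71607003,  0.01817047, -0.02341403, -0.69739898])}
side {'fx': 440.1550552947563, 'fy': 440.1550552947563, 'cx': 315.5507145157789, 'cy': 202.29356775432174, 'dist_coeffs': array([-0.00606983,  0.        ,  0.        ,  0.        ,  0.        ]), 'eye': array([ 0.35433475, -0.84380443,  1.01723195]), 'rotation': array([ 0.9229314 ,  0.36355678, -0.03905169, -0.12041203])}
{'t': 0.1, 'q': array([ 1.01560715e+00,  2.77074231e-01, -2.77057236e-02,  1.26799182e+00,
        2.61723127e-05,  1.46740252e+00]), 'joint_vel': array([-0.00205681, -0.00329931,  0.00439905,  0.00097817, -0.00022223,
        0.00020088]), 'joint_efforts': array([ 6.62637904e-04, -4.46708071e+01,  2.96128821e+01,  8.46576324e-03,
       -1.02722147e-04,  1.30455442e-05]), 'tool_pos': array([0.27250116, 0.56170939, 0.23027868]), 'tcp_rot': array([-3.31786318e-04,  2.23981233e-01,  9.74592957e-01, -9.30424485e-04]), 'force': array([-0.29975882, -0.32907887, -0.51152529]), 'moment': array([0.02283117, 0.0248134 , 0.01710771]), 'grasp_force': 0.0, 'gripper_width': 0.08560611330121164}
```

View pics/top0.png

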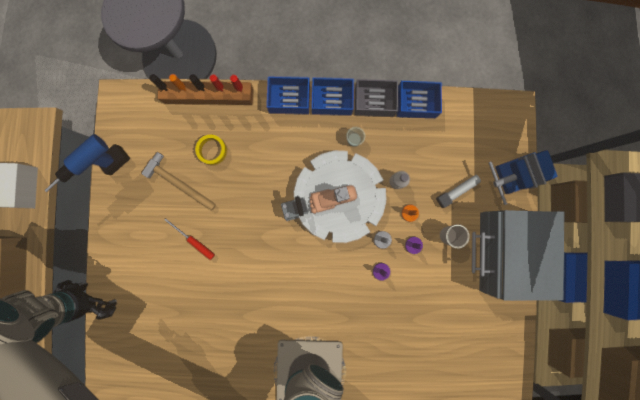

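View pics/side0.png

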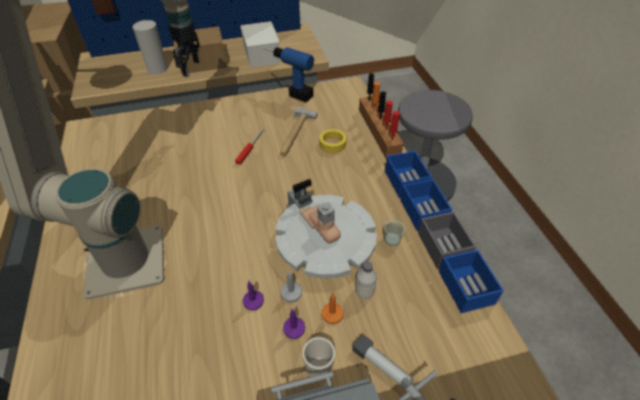

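The top view shows the turntable at about (340,196), the T-handle at (293,207) and the adapter at (342,193). Candidates for the marker are the grey post (381,240), orange (410,213), purple (413,245) and (381,271), and the white glue bottle (400,178). The grey post fits: it is plain steel and about 120° from the toes. I'll check it in an enlarged crop.

```bash
cat > h.py <<'E'
from station import ctrl
import cv2,numpy as np
from scipy.spatial.transform import Rotation as R
I={n:ctrl.camera_info(n) for n in("top","side")}
def cam(n):
    i=I[n]; q=i["rotation"]; Rm=R.from_quat([*q[1:],q[0]]).as_matrix()@np.diag([1,-1,-1])
    K=np.array([[i["fx"],0,i["cx"]],[0,i["fy"],i["cy"]],[0,0,1]]); return Rm,i["eye"],K,i["dist_coeffs"]
def ray(n,uv):
    Rm,e,K,d=cam(n); p=cv2.undistortPoints(np.array([[uv]],float),K,d)[0,0]
    v=Rm@np.array([*p,1]); return e,v/np.linalg.norm(v)
def plane(n,uv,z):
    e,v=ray(n,uv); return e+v*(z-e[2])/v[2]
def tri(uvt,uvs):
    e1,a=ray("top",uvt); e2,b=ray("side",uvs)
    s=np.linalg.lstsq(np.c_[a,-b],e2-e1,rcond=None)[0]; p,q=e1+a*s[0],e2+b*s[1]
    return (p+q)/2,np.linalg.norm(p-q)
def proj(n,P):
    Rm,e,K,d=cam(n); return cv2.projectPoints(np.atleast_2d(P).astype(float),cv2.Rodrigues(Rm.T)[0],-Rm.T@e,K,d)[0][:,0]
E
python3 - <<'E'
import cv2,numpy as np
a=cv2.imread("pics/top0.png")[140:290,270:430]; b=cv2.imread("pics/side0.png")[170:320,235:395]
f=lambda x:cv2.resize(x,None,fx=3.6,fy=3.6,interpolation=cv2.INTER_CUBIC)
cv2.imwrite("pics/c1.png",cv2.resize(a,(800,750))[:600*1] if 0 else cv2.resize(a,(640,600),interpolation=cv2.INTER_CUBIC))
cv2.imwrite("pics/c2.png",cv2.resize(b,(640,600),interpolation=cv2.INTER_CUBIC))
E
```

```text
(no output)
```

View pics/c1.png

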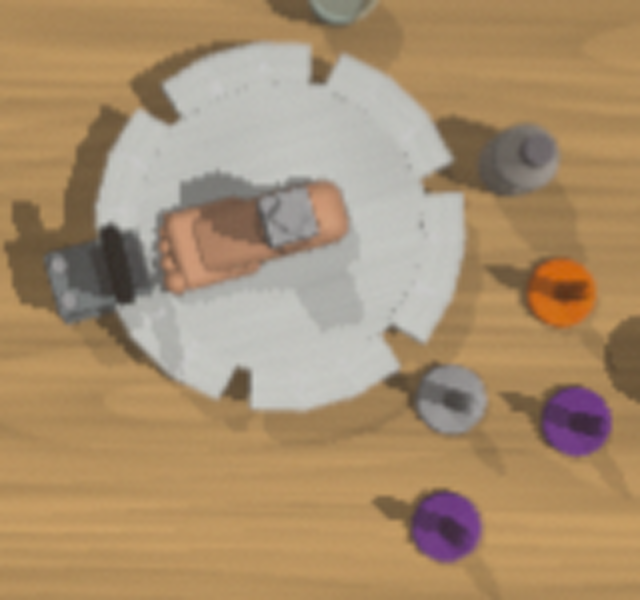

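View pics/c2.png

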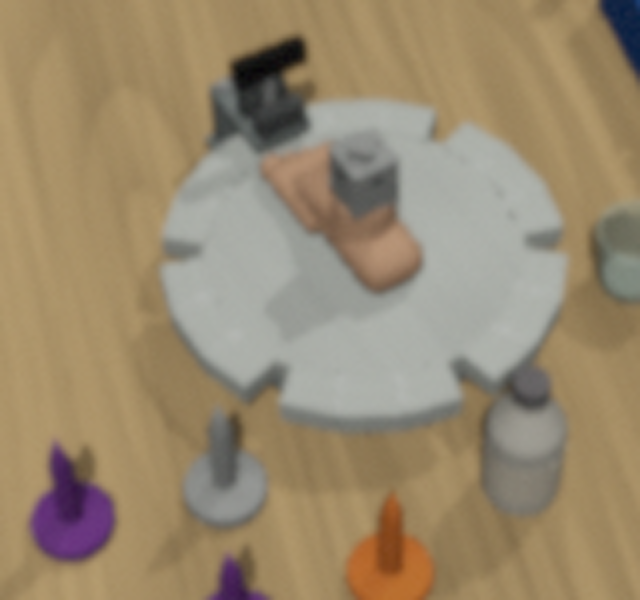

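The crops show that the grey steel post (top px ≈(384,240), side ≈(290,290)) is the only uncoloured post. It stands outside the notch two steps anticlockwise from the plunger, and the grey object at (400,178) is the bottle. Next I measure the parts.

```bash
python3 - <<'E'
from h import *
T=cv2.imread("pics/top0.png");S=cv2.imread("pics/side0.png")
def blob(im,box,fn):
    x0,y0,x1,y1=box; c=im[y0:y1,x0:x1].astype(int); m=fn(c).astype(np.uint8)
    n,l,st,ce=cv2.connectedComponentsWithStats(m); k=1+np.argmax(st[1:,4]); pts=np.argwhere(l==k)[:,::-1]+[x0,y0]
    r=cv2.minAreaRect(pts.astype(np.float32)); return ce[k]+[x0,y0],st[k,4],r
for th in (45,60):
  dk=lambda c:c.max(2)<th
  t=blob(T,(288,190,310,222),dk); s=blob(S,(288,176,318,198),dk); print(th,t,s); print("handle",tri(t[0],s[0]),plane("top",t[0],.134))
# turntable: bright low-sat
g=lambda c:(c.min(2)>140)&(c.max(2)-c.min(2)<25)
for n,im,b in(("top",T,(285,145,392,248)),("side",S,(268,190,385,282))):
    x0,y0,x1,y1=b;m=g(im[y0:y1,x0:x1].astype(int)).astype(np.uint8)
    cs=max(cv2.findContours(m,0,2)[0],key=cv2.contourArea); hull=cv2.convexHull(cs)[:,0]+[x0,y0]
    W=np.array([plane(n,p,.048)[:2] for p in hull]); c,r=cv2.minEnclosingCircle(W.astype(np.float32)); print(n,"disc",c,r)
print("adapter",tri((342.3,193.8),(326,207.5)), plane("top",(342.3,193.8),.147))
# marker base ring
mt=plane("top",(270+451/4,140+399/4),.004); ms=plane("side",(235+226/4,170+487/4),.004); print("marker base",mt,ms)
print("marker tip",tri((270+462/4,140+405/4),(235+219/4,170+412/4)))
for p in ((263,200),(310,188),(318,236),(273,246)): print(plane("top",(270+p[0]/4,140+p[1]/4),.147))
# handle ends
print([plane("top",(270+u/4,140+v/4),.136) for u,v in((110,228),(124,300))])
E
```

```text
Traceback (most recent call last):
ValueError: attempt to get argmax of an empty sequence
```

```bash
cat > m.py <<'E'
from h import *
T=cv2.imread("pics/top0.png");S=cv2.imread("pics/side0.png")
def blob(im,box,fn):
    x0,y0,x1,y1=box; c=im[y0:y1,x0:x1].astype(int); m=fn(c).astype(np.uint8)
    n,l,st,ce=cv2.connectedComponentsWithStats(m); k=1+np.argmax(st[1:,4]); pts=np.argwhere(l==k)[:,::-1]+[x0,y0]
    r=cv2.minAreaRect(pts.astype(np.float32)); return ce[k]+[x0,y0],st[k,4],r
for th in (55,65):
  dk=lambda c:c.max(2)<th
  t=blob(T,(288,190,310,222),dk); s=blob(S,(288,176,318,198),dk); print(th,t,s); print("handle",tri(t[0],s[0]),plane("top",t[0],.134))
g=lambda c:(c.min(2)>140)&(c.max(2)-c.min(2)<25)
for n,im,b in(("top",T,(285,145,392,248)),("side",S,(268,190,385,282))):
    x0,y0,x1,y1=b;m=g(im[y0:y1,x0:x1].astype(int)).astype(np.uint8)
    cs=max(cv2.findContours(m,0,2)[0],key=cv2.contourArea); hull=cv2.convexHull(cs)[:,0]+[x0,y0]
    W=np.array([plane(n,p,.048)[:2] for p in hull]); c,r=cv2.minEnclosingCircle(W.astype(np.float32)); print(n,"disc",c,r)
print("adapter",tri((342.3,193.8),(326,207.5)), plane("top",(342.3,193.8),.147))
mt=plane("top",(270+451/4,140+399/4),.004); ms=plane("side",(235+226/4,170+487/4),.004); print("marker base",mt,ms)
print("marker tip",tri((270+462/4,140+405/4),(235+219/4,170+412/4)))
for p in ((263,200),(310,188),(318,236),(273,246)): print(plane("top",(270+p[0]/4,140+p[1]/4),.147))
print([plane("top",(270+u/4,140+v/4),.136) for u,v in((110,228),(124,300))])
E
python3 m.py; python3 -c "
from h import *
T=cv2.imread('pics/top0.png');print(T[194:222:2,292:306].max(2))"
```

```text
55 (array([298.03125, 205.5    ]), np.int32(32), ((298.29412841796875, 205.32351684570312), (15.293599128723145, 3.2539572715759277), 77.47119140625)) (array([300.61971831, 187.48591549]), np.int32(142), ((300.48486328125, 186.65281677246094), (10.443016052246094, 21.3160400390625), 42.51044845581055))
handle (array([0.52701788, 0.0442681 , 0.10939973]), np.float64(0.0040562304608522315)) [0.52802861 0.04273175 0.134     ]
65 (array([298.55670103, 206.22680412]), np.int32(97), ((298.5, 205.5), (17.0, 7.0), 90.0)) (array([301.14673913, 188.64130435]), np.int32(184), ((301.5, 188.5), (17.0, 17.0), 90.0))
handle (array([0.52652744, 0.0425804 , 0.10617982]), np.float64(0.0010482257199111945)) [0.52597164 0.04115467 0.134     ]
top disc (0.5651324391365051, -0.081222765147686) 0.14383380115032196
side disc (0.5645331144332886, -0.08323488384485245) 0.14374473690986633
adapter (array([ 0.56518828, -0.08357593,  0.14712395]), np.float64(0.0017646771123260823)) [ 0.56432688 -0.08342179  0.147     ]
marker base [ 0.43027227 -0.22600305  0.004     ] [ 0.43273001 -0.22461994  0.004     ]
marker
[... 457 characters left out ...]
4 113  69  54  55  57  66  96 101  99 124 145 184]
 [ 92  89  98  72  54  54  55  56  64  84  87  88 105 153]
 [ 75  70  69  63  52  54  56  53  59  77  82  83  91 118]
 [ 77  68  67  64  55  52  55  55  55  62  79  79  83  95]
 [ 81  72  66  66  63  52  55  55  53  59  72  80  81  85]
 [ 84  80  68  66  64  57  52  55  53  56  64  79  79  78]
 [ 84  81  74  63  64  63  54  52  56  53  60  76  78  80]
 [ 88  84  82  65  65  65  56  53  54  56  56  75  97 102]
 [122 114 110 100  95  98  92  60  56  56  62  96 151 158]
 [121 117 110  97  88  88  99 137 128 146 151 158 171 173]
 [105 110 103  83  80  83  96 123 164 170 172 174 175 185]
 [143 140 104  93  93  96  94  98 121 154 169 172 175 181]]
```

Request:
carry_out:
  increments:
    - [1,-0.9,-0.7,0,0,0,0]
    - [1,-0.9,-0.7,0,0,0,0]
    - [1,-0.9,-0.7,0,0,0,0]
    - [1,-0.9,-0.7,0,0,0,0]
    - [1,-0.9,-0.7,0,0,0,0]
    - [1,-0.9,-0.7,0,0,0,0]
    - [1,-0.9,-0.7,0,0,0,0]
    - [1,-0.9,-0.7,0,0,0,0]
    - [1,-0.9,-0.7,0,0,0,0]
    - [1,-0.9,-0.7,0,0,0,0]
    - [1,-0.9,-0.7,0,0,0,0]
    - [1,-0.9,-0.7,0,0,0,0]
    - [1,-0.9,-0.7,0,0,0,0]
    - [1,-0.9,-0.7,0,0,0,0]
    - [1,-0.9,-0.7,0,0,0,0]
    - [1,-0.9,-0.7,0,0,0,0]
    - [1,-0.9,-0.7,0,0,0,0]
    - [1,-0.9,-0.7,0,0,0,0]
    - [1,-0.9,-0.7,0,0,0,0]
    - [1,-0.9,-0.7,0,0,0,0]
  newtons: 60

```text
t: 2.1
tool_pos: [0.5249, 0.0498, 0.2308]
tcp_rot: [-0.0, 0.224, 0.975, -0.0]
force: [-0.4, -0.6, -0.7]
gripper_width: 0.0851
grasp_force: 0.0
```

Request:
carry_out:
  increments:
    - [1,0,0,0,0,0,-0.9]
    - [1,0,0,0,0,0,-0.9]
    - [1,0,0,0,0,0,-0.9]
    - [1,0,0,0,0,0,-0.9]
    - [1,0,0,0,0,0,-0.9]
    - [1,0,0,0,0,0,-0.9]
    - [1,0,0,0,0,0,-0.9]
    - [1,0,0,0,0,0,-0.9]
    - [1,0,0,0,0,0,-0.9]
    - [1,0,0,0,0,0,-0.5]
    - [1,0,0,0,0,0,0]
    - [1,0,0,0,0,0,0]

```text
t: 3.3
tool_pos: [0.5246, 0.0509, 0.231]
tcp_rot: [-0.0, -0.148, 0.989, 0.0]
force: [0.0, -0.1, -0.0]
gripper_width: 0.0854
grasp_force: 0.0
```

```bash
cat > go.py <<'E'
from h import *
import sys
# args: x y z yaw(deg, of tool y)
def plan(x,y,z,yaw):
    s=ctrl.read_state(); q=s["tcp_rot"]; Rm=R.from_quat([*q[1:],q[0]]).as_matrix()
    print("t",s["t"],"pos",s["tool_pos"].round(4),"yaw",np.degrees(np.arctan2(Rm[1,1],Rm[0,1])).round(2),"tilt",Rm[:,2].round(4),"F",s["force"].round(1),"M",s["moment"].round(2),"w",s["gripper_width"],"q",s["q"].round(2))
    yw=np.degrees(np.arctan2(Rm[1,1],Rm[0,1])); 
    print("units",((Rm.T@(np.array([x,y,z])-s["tool_pos"]))/.025).round(2),"turn z",(-((yaw-yw+180)%360-180)/5).round(2))
if __name__=="__main__": plan(*map(float,sys.argv[1:]))
E
python3 go.py .5276 .0399 .20 107; python3 - <<'E'
from h import *
# bar top-face line, side view, at z=.136
print([plane("side",(235+u/4,170+v/4),.136) for u,v in((234,68),(303,42))])
E
```

```text
t 3.3 pos [0.5246 0.0509 0.231 ] yaw 107.06 tilt [-7.e-04  0.e+00 -1.e+00] F [ 0.  -0.1 -0. ] M [ 0.02  0.03 -0.03] w 0.08535564391751435 q [-0.03  0.1  -0.24  1.23  0.   -0.32]
units [ 0.01 -0.46  1.24] turn z 0.01
[array([0.50101989, 0.02572994, 0.136     ]), array([0.55445627, 0.03825234, 0.136     ])]
```

Request:
carry_out:
  increments:
    - [1,0,-0.46,0.24,0,0,0.4]
    - [1,0,0,1,0,0,0]
    - [1,0,0,0,0,0,0]
    - [1,0,0,0,0,0,0]

```text
t: 3.7
tool_pos: [0.5276, 0.0395, 0.1996]
tcp_rot: [-0.001, -0.131, 0.991, 0.0]
force: [0.7, 0.0, -0.1]
gripper_width: 0.0856
grasp_force: 0.0
```

```bash
python3 go.py .5276 .0399 .106 105; python3 - <<'E'
from h import *
ims=[]
P=np.array([[.5276,.0399,.136]])
for n in("top","side"):
    im=ctrl.capture(n)[:,:,::-1].copy(); u,v=proj(n,P)[0].round().astype(int); print(n,u,v)
    ims.append(cv2.resize(im[v-35:v+35,u-40:u+40],(400,350),interpolation=cv2.INTER_CUBIC))
cv2.imwrite("pics/above.png",np.hstack(ims))
E
```

```text
t 3.7 pos [0.5276 0.0395 0.1996] yaw 105.04 tilt [-0.0021  0.     -1.    ] F [ 0.7  0.  -0.1] M [-0.02  0.02 -0.05] w 0.08563318794284872 q [-0.05  0.13 -0.28  1.17 -0.   -0.31]
units [-0.01  0.01  3.75] turn z 0.01
top 299 206
side 301 182
```

View pics/above.png

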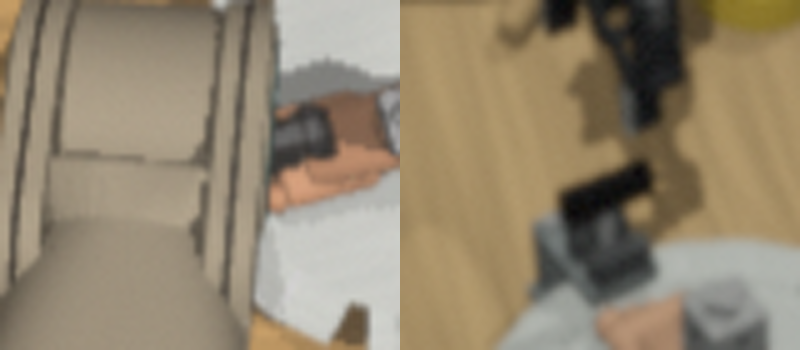

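The fingers (side crop, finger at ≈(640,110)) stand above the black bar (≈(605,195)), and the bar is centred between them. I go down and close.

Request:
carry_out:
  increments:
    - [1,0,0,0.8,0,0,0]
    - [1,0,0,0.8,0,0,0]
    - [1,0,0,0.8,0,0,0]
    - [1,0,0,0.7,0,0,0]
    - [1,0,0,0.6,0,0,0]
    - [1,0,0,0,0,0,0]
    - [1,0,0,0,0,0,0]

```text
t: 4.5
tool_pos: [0.529, 0.0399, 0.1087]
tcp_rot: [0.0, -0.131, 0.991, -0.0]
force: [0.4, -0.4, 0.5]
gripper_width: 0.0854
grasp_force: 0.0
```

Request:
carry_out:
  increments:
    - [0,0,0,0,0,0,0]
    - [0,0,0,0,0,0,0]
    - [0,0,0,0,0,0,0]
    - [0,0,0,0,0,0,0]
    - [0,0,0,0,0,0,0]
    - [0,0,0,0,0,0,0]
    - [0,0,0,0,0,0,0]
    - [0,0,0,0,0,0,0]
    - [0,0,0,0,0,0,0]
    - [0,0,0,0,0,0,0]
  newtons: 60

```text
t: 5.5
tool_pos: [0.5282, 0.0408, 0.1083]
tcp_rot: [0.0, -0.132, 0.991, 0.001]
force: [-1.9, 4.1, 5.4]
gripper_width: 0.013
grasp_force: 59.5
```

```bash
python3 go.py .5276 .0399 .1315 105
```

```text
t 5.5 pos [0.5282 0.0408 0.1083] yaw 105.14 tilt [ 1.0e-04  1.9e-03 -1.0e+00] F [-1.9  4.1  5.4] M [ 0.84  0.47 -0.02] w 0.01296030826216986 q [-0.05  0.21 -0.39  0.97  0.   -0.31]
units [ 0.03 -0.03 -0.93] turn z 0.03
```

Request:
carry_out:
  increments:
    - [0,0,0.04,-0.3,0,0,0]
    - [0,0,0,-0.35,0,0,0]
    - [0,0,0,-0.25,0,0,0]
    - [0,0,0,-0.14,0,0,0]
    - [0,0,0,0,0,0,0]
    - [0,0,0,0,0,0,0]
    - [0,0,0,0,0,0,0]

```text
t: 6.2
tool_pos: [0.528, 0.0409, 0.1335]
tcp_rot: [-0.0, -0.131, 0.991, 0.0]
force: [2.6, 1.5, -9.4]
gripper_width: 0.0125
grasp_force: 58.4
```

```bash
python3 go.py .5276 .0399 .1315 105
```

```text
t 6.2 pos [0.528  0.0409 0.1335] yaw 105.11 tilt [-2.e-04 -0.e+00 -1.e+00] F [ 2.6  1.5 -9.4] M [ 0.42 -0.92  0.  ] w 0.012539677935770785 q [-0.04  0.18 -0.36  1.03 -0.   -0.31]
units [ 0.02 -0.03  0.08] turn z 0.02
```

Request:
carry_out:
  increments:
    - [0,0,0,0,0,0,-0.6]
    - [0,0,0,0,0,0,-0.6]
    - [0,0,0,0,0,0,-0.6]
    - [0,0,0,0,0,0,-0.6]
    - [0,0,0,0,0,0,0]

```text
t: 6.7
tool_pos: [0.528, 0.0409, 0.1335]
tcp_rot: [-0.0, -0.234, 0.972, 0.0]
force: [3.8, 2.5, -11.0]
gripper_width: 0.013
grasp_force: 58.4
```

```bash
python3 go.py .5276 .0399 .1315 162
```

```text
t 6.7 pos [0.528  0.0409 0.1335] yaw 117.11 tilt [-2.e-04 -0.e+00 -1.e+00] F [  3.8   2.5 -11. ] M [ 0.42 -0.96 -0.02] w 0.01302014602867766 q [-0.04  0.18 -0.36  1.03 -0.   -0.52]
units [ 0.03 -0.03  0.08] turn z -8.98
```

Low moment, so it is twisting freely. I continue to about 57°, then lower it onto the collar.

Request:
carry_out:
  increments:
    - [0,0,0,0,0,0,-0.8]
    - [0,0,0,0,0,0,-0.8]
    - [0,0,0,0,0,0,-0.8]
    - [0,0,0,0,0,0,-0.8]
    - [0,0,0,0,0,0,-0.8]
    - [0,0,0,0,0,0,-0.8]
    - [0,0,0,0,0,0,-0.8]
    - [0,0,0,0,0,0,-0.8]
    - [0,0,0,0,0,0,-0.8]
    - [0,0,0,0,0,0,-0.8]
    - [0,0,0,0,0,0,-0.8]
    - [0,0,0,0,0,0,0]
    - [0,0,0,0.08,0,0,0]
    - [0,0,0,0.08,0,0,0]
    - [0,0,0,0,0,0,0]
    - [0,0,0,0,0,0,0]

```text
t: 8.3
tool_pos: [0.5281, 0.041, 0.1297]
tcp_rot: [0.0, -0.581, 0.814, 0.0]
force: [2.8, 2.9, -9.2]
gripper_width: 0.0131
grasp_force: 58.6
```

```bash
python3 go.py .5276 .0399 .1315 162
```

```text
t 8.3 pos [0.5281 0.041  0.1297] yaw 161.09 tilt [-0.e+00  3.e-04 -1.e+00] F [ 2.8  2.9 -9.2] M [ 0.67 -0.89  0.02] w 0.013079906841964941 q [-0.04  0.19 -0.37  1.02  0.   -1.29]
units [ 0.05  0.   -0.07] turn z -0.18
```

Request:
carry_out:
  increments:
    - [0,0,0,0.05,0,0,0]
    - [0,0,0,0,0,0,0]
    - [0.4,0,0,0,0,0,0]
    - [1,0,0,0,0,0,0]
    - [1,0,0,0,0,0,0]
    - [1,0,0,0,0,0,0]
    - [1,0,0,0,0,0,0]
    - [1,0,0,0,0,0,0]
    - [1,0,0,0,0,0,0]
    - [1,0,0,-0.8,0,0,0]
    - [1,0,0,-0.8,0,0,0]
    - [1,0,0,-0.8,0,0,0]
    - [1,0,0,-0.8,0,0,0]
    - [1,0,0,-0.2,0,0,0]
    - [1,0,0,0,0,0,0]

```text
t: 9.8
tool_pos: [0.5287, 0.0409, 0.2143]
tcp_rot: [0.001, -0.582, 0.814, -0.001]
force: [-0.2, -0.4, -0.3]
gripper_width: 0.0853
grasp_force: 0.0
```

```bash
python3 go.py .565 -.083 .21 137
```

```text
t 9.8 pos [0.5287 0.0409 0.2143] yaw 161.12 tilt [ 2.e-03 -2.e-04 -1.e+00] F [-0.2 -0.4 -0.3] M [-0.01  0.03  0.  ] w 0.08530133996969586 q [-0.04  0.12 -0.26  1.19 -0.   -1.29]
units [ 4.22 -2.98  0.18] turn z 4.82
```

Request:
carry_out:
  increments:
    - [1,0.7,-0.5,0,0,0,0]
    - [1,0.7,-0.5,0,0,0,0]
    - [1,0.7,-0.5,0,0,0,0]
    - [1,0.7,-0.5,0,0,0,0]
    - [1,0.7,-0.5,0,0,0,0]
    - [1,0.7,-0.5,0,0,0,0]
    - [1,0,0,0,0,0,0.9]
    - [1,0,0,0,0,0,0.9]
    - [1,0,0,0,0,0,0.9]
    - [1,0,0,0,0,0,0.9]
    - [1,0,0,0,0,0,0.9]
    - [1,0,0,0,0,0,0.9]
    - [1,0,0,0,0,0,0.9]
    - [1,0,0,0,0,0,0.9]
    - [1,0,0,0,0,0,0.9]
    - [1,0,0,0,0,0,0.9]
    - [1,0,0,0,0,0,0.9]
    - [1,0,0,0,0,0,0.9]
    - [1,0,0,0,0,0,0]
    - [1,0,0,0,0,0,0]

```text
t: 11.8
tool_pos: [0.5643, -0.0825, 0.2123]
tcp_rot: [-0.001, -0.15, 0.989, 0.0]
force: [-0.2, 0.2, 0.6]
gripper_width: 0.0854
grasp_force: 0.0
```

```bash
python3 go.py .565 -.0822 .113 107; python3 - <<'E'
from h import *
im=ctrl.capture("side")[:,:,::-1].copy()
cv2.imwrite("pics/ad.png",cv2.resize(im[150:290,230:390],(640,560),interpolation=cv2.INTER_CUBIC))
print(proj("side",[[.528,.041,.136],[.528,.041,.157]]))
E
```

```text
t 11.8 pos [ 0.5643 -0.0825  0.2123] yaw 107.21 tilt [-2.e-03  5.e-04 -1.e+00] F [-0.2  0.2  0.6] M [ 0.07 -0.    0.02] w 0.08535261629078521 q [-0.26  0.19 -0.17  1.21 -0.   -0.56]
units [-0.04  0.    3.97] turn z 0.04
[[301.54566494 181.57296566]
 [301.25749703 176.25822416]]
```

View pics/ad.png

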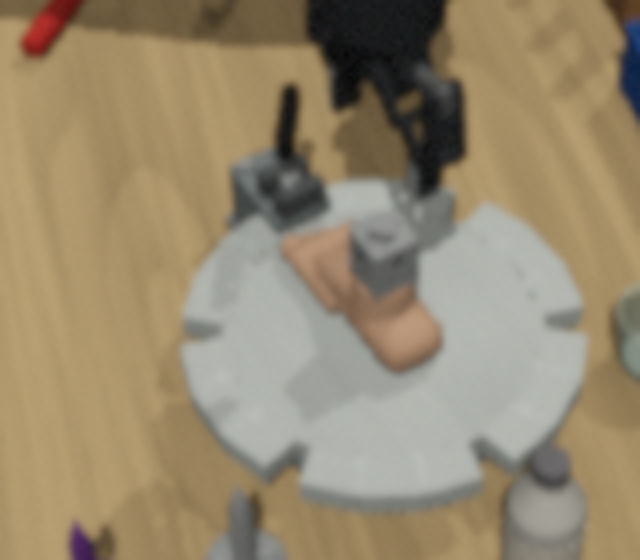

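The T-handle is twisted, with its bar end-on at ≈(288,120), and it stands out on its own. The fingers are over the adapter (385,230). I go down and grip it.

Request:
carry_out:
  increments:
    - [1,0,0,0.8,0,0,0]
    - [1,0,0,0.8,0,0,0]
    - [1,0,0,0.8,0,0,0]
    - [1,0,0,0.8,0,0,0]
    - [1,0,0,0.6,0,0,0]
    - [1,0,0,0,0,0,0]
    - [0,0,0,0,0,0,0]
    - [0,0,0,0,0,0,0]
    - [0,0,0,0,0,0,0]
    - [0,0,0,0,0,0,0]
    - [0,0,0,0,0,0,0]
    - [0,0,0,0,0,0,0]
    - [0,0,0,0,0,0,0]
    - [0,0,0,0,0,0,0]
  newtons: 50

```text
t: 13.25
tool_pos: [0.5654, -0.0813, 0.12]
tcp_rot: [0.001, -0.149, 0.989, 0.001]
force: [-1.4, 4.9, 5.0]
gripper_width: 0.0351
grasp_force: 54.0
```

```bash
python3 go.py .565 -.0822 .113 107
```

```text
t 13.25 pos [ 0.5654 -0.0813  0.12  ] yaw 107.15 tilt [ 0.0015  0.0032 -1.    ] F [-1.4  4.9  5. ] M [ 1.07  0.39 -0.07] w 0.0351444244961989 q [-0.26  0.26 -0.29  1.02  0.   -0.56]
units [ 0.03 -0.03  0.28] turn z 0.03
```

Request:
carry_out:
  increments:
    - [0,0,0.04,0,0,0,-0.5]
    - [0,0,0,0,0,0,-0.8]
    - [0,0,0,0,0,0,-0.8]
    - [0,0,0,0,0,0,-0.8]
    - [0,0,0,0,0,0,-0.8]
    - [0,0,0,0,0,0,0]

```text
t: 13.85
tool_pos: [0.5654, -0.0811, 0.12]
tcp_rot: [0.001, -0.306, 0.952, 0.001]
force: [-0.6, 1.4, 5.8]
gripper_width: 0.0354
grasp_force: 53.9
```

```bash
python3 go.py .5654 -.0815 .12 227
```

```text
t 13.85 pos [ 0.5654 -0.0811  0.12  ] yaw 125.69 tilt [ 0.0017  0.0017 -1.    ] F [-0.6  1.4  5.8] M [0.92 0.56 0.11] w 0.03540426893892892 q [-0.26  0.26 -0.29  1.02  0.   -0.88]
units [ 0.01 -0.01 -0.  ] turn z -20.26
```

Request:
carry_out:
  increments:
    - [0,0,0,0,0,0,-0.9]
    - [0,0,0,0,0,0,-0.9]
    - [0,0,0,0,0,0,-0.9]
    - [0,0,0,0,0,0,-0.9]
    - [0,0,0,0,0,0,-0.9]
    - [0,0,0,0,0,0,-0.9]
    - [0,0,0,0,0,0,-0.9]
    - [0,0,0,0,0,0,-0.9]
    - [0,0,0,0,0,0,-0.9]
    - [0,0,0,0,0,0,-0.9]
    - [0,0,0,0,0,0,-0.9]
    - [0,0,0,0,0,0,-0.9]
    - [0,0,0,0,0,0,-0.9]
    - [0,0,0,0,0,0,-0.9]
    - [0,0,0,0,0,0,-0.9]
    - [0,0,0,0,0,0,-0.9]
    - [0,0,0,0,0,0,-0.9]
    - [0,0,0,0,0,0,-0.9]
    - [0,0,0,0,0,0,-0.9]
    - [0,0,0,0,0,0,0]

```text
t: 15.85
tool_pos: [0.5648, -0.0811, 0.12]
tcp_rot: [-0.0, 0.871, -0.491, 0.0]
force: [-1.4, 4.5, 6.3]
gripper_width: 0.0352
grasp_force: 54.1
```

```bash
python3 go.py .5654 -.0815 .12 227.1
```

```text
t 15.85 pos [ 0.5648 -0.0811  0.12  ] yaw -148.78 tilt [ 5.e-04  6.e-04 -1.e+00] F [-1.4  4.5  6.3] M [0.5  0.94 0.07] w 0.03516001202209774 q [-0.26  0.26 -0.29  1.02  0.   -2.37]
units [ 0.03 -0.01  0.  ] turn z -3.18
```

Request:
carry_out:
  increments:
    - [0,0,0,0,0,0,-0.9]
    - [0,0,0,0,0,0,-0.9]
    - [0,0,0,0,0,0,-0.8]
    - [0,0,0,0,0,0,-0.6]
    - [0,0,0,0,0,0,0]
    - [0,0,0,0,0,0,0]
    - [0,0,0,0,0,0,0]

```text
t: 16.55
tool_pos: [0.5648, -0.0812, 0.12]
tcp_rot: [-0.0, 0.931, -0.365, 0.0]
force: [-1.2, 4.2, 6.5]
gripper_width: 0.0349
grasp_force: 54.1
```

```bash
python3 go.py .5654 -.0815 .12 227.1
```

```text
t 16.55 pos [ 0.5648 -0.0812  0.12  ] yaw -132.86 tilt [ 3.e-04  3.e-04 -1.e+00] F [-1.2  4.2  6.5] M [0.41 0.97 0.11] w 0.034858833830093264 q [-0.26  0.26 -0.29  1.02  0.   -2.65]
units [ 0.03 -0.01 -0.  ] turn z 0.01
```

Release, rise, and go back to above the handle. There the tool's y must be at 161°.

Request:
carry_out:
  increments:
    - [0.5,0,0,0,0,0,0]
    - [1,0,0,0,0,0,0]
    - [1,0,0,0,0,0,0]
    - [1,0,0,0,0,0,0]
    - [1,0,0,0,0,0,0]
    - [1,0,0,0,0,0,0]
    - [1,0,0,-0.8,0,0,0]
    - [1,0,0,-0.8,0,0,0]
    - [1,0,0,-0.8,0,0,0]
    - [1,0,0,-0.8,0,0,0]
    - [1,0,0,-0.8,0,0,0]
    - [1,0,0,0,0,0,0]
    - [1,0,0,0,0,0,0]

```text
t: 17.85
tool_pos: [0.5649, -0.0818, 0.2184]
tcp_rot: [-0.0, 0.931, -0.366, 0.0]
force: [-0.6, 0.4, -1.4]
gripper_width: 0.0852
grasp_force: 0.0
```

Request:
carry_out:
  increments:
    - [1,0,0,0,0,0,0.9]
    - [1,0,0,0,0,0,0.9]
    - [1,0,0,0,0,0,0.9]
    - [1,0,0,0,0,0,0.9]
    - [1,0,0,0,0,0,0.9]
    - [1,0,0,0,0,0,0.9]
    - [1,0,0,0,0,0,0.9]
    - [1,0,0,0,0,0,0.9]
    - [1,0,0,0,0,0,0.9]
    - [1,0,0,0,0,0,0.9]
    - [1,0,0,0,0,0,0.9]
    - [1,0,0,0,0,0,0.9]
    - [1,0,0,0,0,0,0.9]
    - [1,0,0,0,0,0,0.9]
    - [1,0,0,0,0,0,0.6]
    - [1,0,0,0,0,0,0]
    - [1,0,0,0,0,0,0]

```text
t: 19.55
tool_pos: [0.5639, -0.0815, 0.2171]
tcp_rot: [-0.001, -0.582, 0.813, 0.001]
force: [-0.1, -0.2, -0.4]
gripper_width: 0.0854
grasp_force: 0.0
```

```bash
python3 go.py .528 .041 .2143 161
```

```text
t 19.55 pos [ 0.5639 -0.0815  0.2171] yaw 161.18 tilt [-2.3e-03  6.0e-04 -1.0e+00] F [-0.1 -0.2 -0.4] M [ 0.01  0.01 -0.03] w 0.08543732083539823 q [-0.26  0.19 -0.17  1.22 -0.   -1.5 ]
units [-4.18  2.94  0.12] turn z 0.04
```

Request:
carry_out:
  increments:
    - [1,-0.7,0.49,0,0,0,0]
    - [1,-0.7,0.49,0,0,0,0]
    - [1,-0.7,0.49,0,0,0,0]
    - [1,-0.7,0.49,0,0,0,0]
    - [1,-0.7,0.49,0,0,0,0]
    - [1,-0.7,0.49,0.1,0,0,0]
    - [1,0,0,0,0,0,0]
    - [1,0,0,0,0,0,0]

```text
t: 20.35
tool_pos: [0.529, 0.0415, 0.2157]
tcp_rot: [-0.0, -0.582, 0.813, -0.0]
force: [0.5, 0.3, 0.7]
gripper_width: 0.0857
grasp_force: 0.0
```

```bash
python3 go.py .528 .041 .129 161; python3 - <<'E'
from h import *
ims=[]
for n,(x,y) in(("top",(285,145)),("side",(250,150))):
    im=ctrl.capture(n)[:,:,::-1].copy(); cv2.imwrite(f"pics/full_{n}.png",im); ims.append(cv2.resize(im[y:y+150,x:x+133],(400,450),interpolation=cv2.INTER_CUBIC))
cv2.imwrite("pics/turned.png",np.hstack(ims))
E
```

```text
t 20.35 pos [0.529  0.0415 0.2157] yaw 161.2 tilt [-4.e-04 -5.e-04 -1.e+00] F [0.5 0.3 0.7] M [-0.01 -0.01  0.06] w 0.08573490197255385 q [-0.04  0.12 -0.25  1.2  -0.   -1.29]
units [0.03 0.03 3.47] turn z 0.04
```

View pics/turned.png

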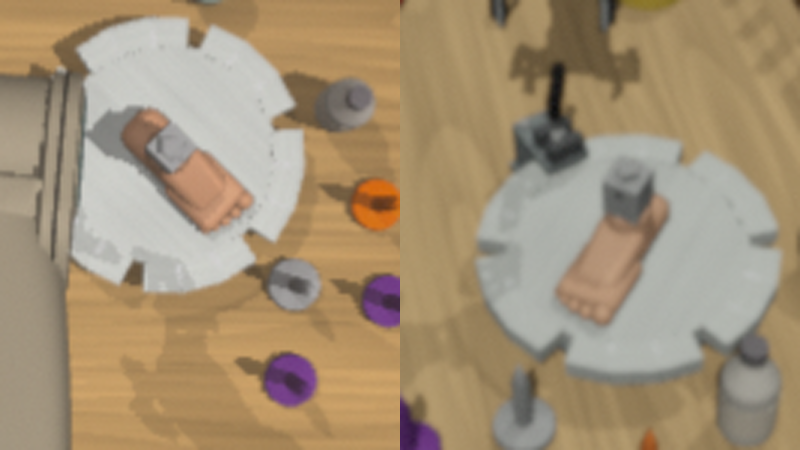

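The toes (225,215) point at the grey post (293,285), with the notch on that line. The T-handle is still out. I go down and re-grip it.

Request:
carry_out:
  increments:
    - [1,0,0,0.8,0,0,0]
    - [1,0,0,0.8,0,0,0]
    - [1,0,0,0.8,0,0,0]
    - [1,0,0,0.7,0,0,0]
    - [1,0,0,0.4,0,0,0]
    - [1,0,0,0,0,0,0]
    - [0,0,0,0,0,0,0]
    - [0,0,0,0,0,0,0]
    - [0,0,0,0,0,0,0]
    - [0,0,0,0,0,0,0]
    - [0,0,0,0,0,0,0]
    - [0,0,0,0,0,0,0]
    - [0,0,0,0,0,0,0]
    - [0,0,0,0,0,0,0]
    - [0,0,0,0,0,0,0]
  newtons: 60

```text
t: 21.95
tool_pos: [0.5286, 0.0418, 0.1292]
tcp_rot: [-0.0, -0.582, 0.813, 0.0]
force: [-4.0, 1.0, 4.4]
gripper_width: 0.0127
grasp_force: 58.9
```

```bash
python3 go.py .528 .041 .129 105
```

```text
t 21.95 pos [0.5286 0.0418 0.1292] yaw 161.13 tilt [-8.e-04  6.e-04 -1.e+00] F [-4.   1.   4.4] M [ 0.22  0.65 -0.05] w 0.012705405793034455 q [-0.04  0.19 -0.37  1.02  0.   -1.28]
units [0.04 0.01 0.01] turn z 11.23
```

Request:
carry_out:
  increments:
    - [0,0,0,-0.08,0,0,0]
    - [0,0,0,0,0,0,0.8]
    - [0,0,0,0,0,0,0.8]
    - [0,0,0,0,0,0,0.8]
    - [0,0,0,0,0,0,0.8]
    - [0,0,0,0,0,0,0.8]
    - [0,0,0,0,0,0,0.8]
    - [0,0,0,0,0,0,0.8]
    - [0,0,0,0,0,0,0.8]
    - [0,0,0,0,0,0,0.8]
    - [0,0,0,0,0,0,0.8]
    - [0,0,0,0,0,0,0.8]
    - [0,0,0,0,0,0,0.8]
    - [0,0,0,0,0,0,0.8]
    - [0,0,0,0,0,0,0.6]
    - [0,0,0,0,0,0,0]
    - [0,0,0,0,0,0,0]

```text
t: 23.65
tool_pos: [0.5287, 0.0412, 0.1294]
tcp_rot: [-0.001, -0.141, 0.99, -0.0]
force: [3.1, 0.0, -9.3]
gripper_width: 0.0131
grasp_force: 58.5
```

```bash
python3 go.py .528 .041 .1083 105
```

```text
t 23.65 pos [0.5287 0.0412 0.1294] yaw 106.17 tilt [-1.2e-03 -6.0e-04 -1.0e+00] F [ 3.1  0.  -9.3] M [-0.22 -0.56 -0.03] w 0.013137937312366966 q [-0.04  0.19 -0.37  1.02 -0.   -0.33]
units [0.03 0.   0.84] turn z 0.23
```

Request:
carry_out:
  increments:
    - [0,0,0,0.2,0,0,0]
    - [0,0,0,0.2,0,0,0]
    - [0,0,0,0,0,0,0]
    - [0,0,0,0,0,0,0]

```text
t: 24.05
tool_pos: [0.5288, 0.0412, 0.1202]
tcp_rot: [-0.001, -0.14, 0.99, -0.0]
force: [1.3, -1.6, -7.7]
gripper_width: 0.013
grasp_force: 58.7
```

```bash
python3 go.py .528 .041 .1083 105
```

```text
t 24.05 pos [0.5288 0.0412 0.1202] yaw 106.12 tilt [-1.e-03 -4.e-04 -1.e+00] F [ 1.3 -1.6 -7.7] M [-0.43 -0.22  0.04] w 0.012998645854713657 q [-0.04  0.2  -0.38  1.   -0.   -0.33]
units [0.03 0.   0.48] turn z 0.22
```

The lift is now about 12 mm, below the 17 mm where the pin stops beside a notch, and the spring is still pulling down. So the pin has entered the notch. I lower the rest and release.

Request:
carry_out:
  increments:
    - [0,0,0,0.2,0,0,0]
    - [0,0,0,0.2,0,0,0]
    - [0,0,0,0.08,0,0,0]
    - [0,0,0,0,0,0,0]
    - [0,0,0,0,0,0,0]

```text
t: 24.55
tool_pos: [0.5289, 0.0412, 0.1085]
tcp_rot: [-0.0, -0.14, 0.99, -0.0]
force: [-0.8, -2.5, -5.5]
gripper_width: 0.0132
grasp_force: 59.0
```

Request:
carry_out:
  increments:
    - [0.4,0,0,0,0,0,0]
    - [1,0,0,0,0,0,0]
    - [1,0,0,0,0,0,0]
    - [1,0,0,0,0,0,0]
    - [1,0,0,0,0,0,0]
    - [1,0,0,0,0,0,0]
    - [1,0,0,0,0,0,0]
    - [1,0,0,-0.8,0,0,0]
    - [1,0,0,-0.8,0,0,0]
    - [1,0,0,-0.8,0,0,0]
    - [1,0,0,-0.8,0,0,0]
    - [1,0,0,-0.8,0,0,0]
    - [1,0,0,-0.8,0,0,0]
    - [1,0,0,0,0,0,0]
    - [1,-0.8,0,0,0,0,0]
    - [1,-0.8,0.7,0,0,0,0]
    - [1,0,0.8,0,0,0,0]
    - [1,0,0.8,0,0,0,0]
    - [1,0,0.8,0,0,0,0]
    - [1,0,0.8,0,0,0,0]

```text
t: 26.55
tool_pos: [0.5396, 0.1468, 0.227]
tcp_rot: [-0.001, -0.14, 0.99, 0.0]
force: [0.5, -0.0, -0.6]
gripper_width: 0.0854
grasp_force: 0.0
```

Request:
carry_out:
  increments:
    - [1,0,0.8,0,0,0,0]
    - [1,0,0.8,0,0,0,0]
    - [1,0,0.8,0,0,0,0]
    - [1,0,0.8,0,0,0,0]
    - [1,0,0,0,0,0,0]
    - [1,0,0,0,0,0,0]

```text
t: 27.15
tool_pos: [0.5178, 0.2229, 0.2275]
tcp_rot: [-0.001, -0.141, 0.99, -0.0]
force: [0.5, -0.5, -0.3]
gripper_width: 0.0855
grasp_force: 0.0
```

```bash
python3 - <<'E'
from h import *
ims=[]
for n,(x,y) in(("top",(275,145)),("side",(250,150))):
    im=ctrl.capture(n)[:,:,::-1].copy(); cv2.imwrite(f"pics/{n}1.png",im); ims.append(cv2.resize(im[y:y+150,x:x+133],(400,450),interpolation=cv2.INTER_CUBIC))
cv2.imwrite("pics/final.png",np.hstack(ims))
A=cv2.imread("pics/side0.png").astype(int);B=cv2.imread("pics/side1.png").astype(int)
for im in(A,B):
    m=im[170:200,288:318].max(2)<50; r=np.argwhere(m); print(r.min(0)+[170,288],r.mean(0)+[170,288],m.sum())
E
```

```text
[180 294] [187.64925373 301.1641791 ] 134
[180 294] [187.43846154 301.05384615] 130
```

View pics/final.png

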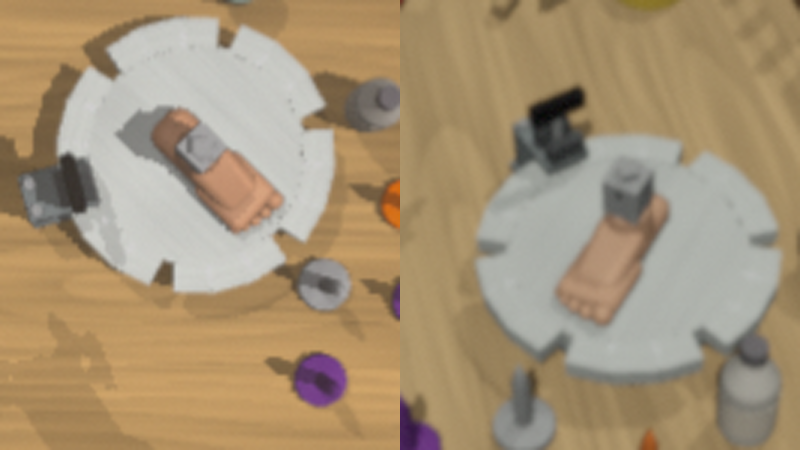

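The handle is home, within 0.3 px of its first picture, and the toes point at the grey post. I hand in the job.

```bash
python3 -c "
from station import ctrl; print(ctrl.sign_off())"
```

```text
the job is handed in; nothing more can be done
None
```

I handed the job in at about 27 s: the foot's toes point at the steel marker post, the plunger is home in the notch there, and the arm touched nothing but the T-handle and the ankle adapter.

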